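Check the key machine's two vices with the touch gauge

ROBOT

A 7-joint arm with a two-finger parallel gripper is mounted at the origin on the work surface. World frame = base frame: x ahead of the robot, y to its left, z up, the work surface at z = 0. Lengths are in m, angles in rad, forces in N, time in s.
With the tool pointing down it reaches from about 0.4 to 0.925 m from the base axis. Payload 5.6 kg.
Tool frame: the origin (TCP) lies midway between the tips of the shut fingers; the grasp point (between the pads) lies 19 mm behind it; z points along the fingers, y is the line along which they close (so a half turn about z gives the same grasp; the last joint's range is limited). The gripper opens to 85 mm and grips with 20 to 120 N. Pads are 22 mm wide; open, the fingers measure 114 mm over their backs; the gripper's body (76 mm by 85 mm) begins 54 mm behind the grasp point. The pads swing forward as they close: fully open they stand 13 mm farther back than shut.
Start: joints at [1.298, 0.468, -0.012, 1.603, 0.006, 1.071, -0.056], TCP at [0.148, -0.633, 0.231] pointing down, gripper open.
Joint ranges: [-2.53, 2.53], [-0.31, 2.02], [-1.57, 1.55], [0.28, 2.44], [-1.29, 4.43], [0.15, 1.84], [-2.92, 2.92]. Speed limits (rad/s): [2.57, 2.57, 3.14, 3.14, 3.14, 3.14, 3.14].

INTERFACE

Orientations are given as a unit quaternion [w, x, y, z].
In Python, from rig import arm gives the robot as it stands. The module is installed in compiled form; this text tells all that it offers.
- The arm moves only by the shell command python3 -m pendant 'ROWS' [OPENING]. ROWS is JSON, a list that holds one entry, the list of rows, each a list of 4 numbers: the shift along the tool's x, y, z in mm, then the turn about the tool's z in rad. In form: [[[x, y, z, yaw], ...]]. A call has 1 to 10 rows; each row is the pose to reach, as a shift and turn from the pose commanded when the call began, along the tool's axes at that moment; what a row does not reach only later rows make up. A row lasts 1/10 s, in which the tool goes at most 50 mm and 8.59 degrees, less where a joint would pass 70% of its speed; a pose out of reach is approached as far as the arm can. A call with a gripper value outside its range is refused whole. OPENING is the finger opening in mm, from 0 to 85.4, set as the call begins (- or left out, the last holds). The fingers move at their own pace and stop on an object; the grip force is fixed at half the most. Time passes only in rows, so rows that repeat a pose let the fingers close. It gives the time, the measured TCP pose, the force, the opening and the grip force at its end, in the units of the state.
- arm.sense(): the state, without advancing time (a new reading comes with each control period).
- arm.capture(name): name is "side" or "top" or "wrist"; returns the picture (384x512x3 uint8, red, green, blue); there is no depth.
- arm.camera_params(name): a dict with "K" (3x3 intrinsics, pixels), "origin" and "orientation" of the camera in the world; the wrist camera has in their place "mount" (4x4, takes a point from camera to tool coordinates, whose origin is the TCP and whose axes are the flange's). Camera axes: x right, y down, z forward; pixel columns grow to the right and rows downward; lengths in m; the calibration is good to about 2 mm. A picture is of the moment at which its call begins: read the wrist's pose just before it. camera_params takes no time and is no camera call.
- arm.sign_off(): hands the job in; it is judged then, once.
Trained networks look in the newest picture that a camera, given by its name, has taken for a name from the list of things; names that differ only in an ending like _2 or _b are one class to them, and where a whole thing is asked for, a point or a joint stands for the part that bears it (a point fixed in the world has none). Each returns a list of dicts, best first, with "score" (0 to 1); they miss things now and then, are a little off and sometimes report something else, mostly with a low value. They report only what shows in the picture. A call takes as long as a camera call. They do not tell look-alikes from the thing itself.
- arm.find_in(name, camera): "box" ([left, top, width, height] in pixels, round what is visible of it).
- arm.landmark_of(name, camera): "pixel" ([row, column] in pixels: a listed point, or the origin of a listed thing).
The state is a dict: "t": time; "joint_pos": joint angles; "qd": joint speeds; "joint_torque": joint torques, N m; "tool_pos": TCP position; "eef_rot": TCP orientation; "wrist_force": force on the tool from outside, world axes, zero at the start; "moment": the same for the moment, N m; "opening": opening from 0.0 (shut) to 1.0 (fully open); "grasp_force": force on a finger pad.
Only numpy, scipy, OpenCV 4.12 (cv2) and the standard library are available. Lean on these libraries where they do the work, as an engineer would, in place of code of your own. Each camera call takes 0.05 s, during which the arm holds its last target. There are 200 camera calls.

TASK

Slide the key machine's carriage by its upright black handle all the way to the stop at the machine's left (+y) end. Then take the touch gauge out of its fork and, holding it square to the sloping pads, press its sprung stylus by about 5 mm for half a second onto the middle of the square test pad and next onto the middle of the round one, never so hard that the stylus bottoms. Hang the gauge back upright in its fork, with the carriage still against its stop, and leave the other things on the bench where they are.

Things in the scene. Friction and masses are not known exactly. Their poses are not given: they have to be found in the camera images.
- machine: fixed key machine: grey bed 310 (x) x 380 (y) x 45 mm, red end brackets, motor behind (+x) 161 mm high. Origin: underside, 65 mm in front (-x) of the bed's centre; x away from the robot side, y left along the shafts. A work-light bar (28 x 22 mm) at x = 0, y = -70 to 170, 314 to 338 mm over the bench, on two rear posts, blocks a hand coming straight down on the pads
- carriage (a joint): position of the carriage along the shafts, m: grows towards the machine's +y (left) end; 0.11 is hard against the stop collars there; starts at 0 to 0.055. It slides with about 3 N of friction and stays where it is left
- handle (a point): the carriage's upright black round handle, 24 mm diameter; this point is on its axis, 17 mm under its top end, 137 mm over the bench; 85 mm of it stands free at the carriage's front (robot side). The handle is 112 mm in front of the carriage's centre. Axes as the machine's
- square_pad (a point): centre of the raised square brass test pad (26 x 26 mm, 6 mm high, dark dot in the middle) on the carriage's left (+y) vice, about 163 mm over the bench. z axis = outward normal of the pad, which slopes 35 degrees: it faces up and towards the robot side; y axis = the machine's y. The pads are 96 mm apart along y and move with the carriage
- round_pad (a point): centre of the raised round brass test pad (28 mm diameter, 6 mm high, dark dot in the middle) on the right vice of the carriage (the -y one). Same slope and axes as the square pad
- gauge: touch gauge, loose, about 250 g, upright in its fork. Origin: underside of its steel flange (46 mm diameter, 6 mm thick), on the axis; z along the axis, away from the stylus. Above, a black square grip 28 x 28 mm, faces square to x and y, from z = 6 to 76 mm; below, a round stem, 18 mm diameter, to z = -45 mm, then the stylus, 7 mm diameter with a 10 mm ball, to z = -90 mm
- tip (a point): lower end of the gauge's stylus ball: 90 mm under the flange's underside when free; rises in the gauge's frame as the stylus is pressed in
- stylus (a joint): how far the sprung stylus is pressed into the gauge, m: 0 free, 0.014 bottomed; needs about 1 N to start, 3.5 N at 5 mm, 7 N at 12 mm
- stand: fork stand of the gauge, fixed: steel foot 110 x 90 mm, pillar at the back (+x), at the top two level prongs 10 mm thick with a 26 mm slot between them, open towards -x of the stand. Origin: on the bench under the seat
- seat (a point): top of the prongs, 130 mm over the bench, at the place where the gauge's axis belongs: its stem passes through the slot and its flange rests on the prongs. Axes as the stand's
- padlock: bystander, to be left alone: brass padlock lying flat, body 50 x 55 x 24 mm
- lock_barrel: bystander, to be left alone: steel lock barrel, 66 mm long, 33 mm high
- lock_case: bystander, to be left alone: flat mortice lock case, 235 mm long, 16 to 22 mm high
- screwdriver: bystander, to be left alone: screwdriver with black handle, lying
- oil: bystander, to be left alone: white oil bottle, 48 mm diameter, 125 mm high, standing
- cup: bystander, to be left alone: orange plastic cup, 72 mm across, 85 mm high, standing
There are look-alikes about, which are no part of the job. Leave any blue look-alike of the gauge alone. There is more than one size of the stand; the job needs the smallest.

How it is judged:
On the way, in this order (a step that is already met when the one before it is completed fails the run):
1. the carriage is against its stop (value of joint carriage above 0.106 m), for 0.2 s.
2. the gauge is lifted clear of its fork (z of gauge in the frame of seat above 0.05 m and value of joint carriage above 0.106 m), for 0.1 s.
3. the stylus is pressed on the square pad, gauge square to it (distance between tip and square_pad below 0.01 m and value of joint stylus above 0.002 m and angle between the z axis of gauge and the z axis of square_pad, either way round below 0.26 rad and value of joint carriage above 0.106 m), for 0.2 s.
4. the stylus is pressed on the round pad, gauge square to it (distance between tip and round_pad below 0.01 m and value of joint stylus above 0.002 m and angle between the z axis of gauge and the z axis of round_pad, either way round below 0.26 rad and value of joint carriage above 0.106 m), for 0.2 s.
At the end, for the whole second after the job is handed in: The carriage is within 4 mm of its stop; the gauge hangs at rest and released in its fork, flange on the prongs (within 4 mm in height), axis within 12 mm of the seat point, upright within 0.08 rad (value of joint carriage above 0.106 m and horizontal distance between gauge and seat below 0.012 m and z of gauge in the frame of seat between -0.004 and 0.004 m and angle between gauge's own z axis and vertical below 0.08 rad and linear speed of gauge below 0.02 m/s); the robot touches nothing.
It fails at once if the stylus is bottomed (pressed in over 13 mm) (value of joint stylus above 0.013 m).
It fails at once if another thing on the bench is moved by more than 30 mm (distance of any of padlock, lock_barrel, lock_case, screwdriver, oil, cup from where it was at the start of the episode above 0.03 m).
It also fails if it takes over 72 s, if anything falls off the work surface, if the arm or the gripper's body presses on something with over 40 N, if the wrist force passes 120 N, or if a joint passes its speed limit or range.

## Working session

There is one attempt and no reset: what is moved stays moved. The work goes in short steps, Python scripts to look and compute and a shell command to move; the robot and the scene stay as the last step left them, time stands still between calls to the robot, and variables do not carry over. Pictures are saved under pics/ and viewed, at most 13 in all, crops included, and the job is handed in when it is done.

```bash
mkdir -p pics; cat > h.py <<'E'
import numpy as np, cv2
from scipy.spatial.transform import Rotation as R
from rig import arm
def q2m(q): return R.from_quat([q[1],q[2],q[3],q[0]]).as_matrix()
def cam(n,s=None):
    p=arm.camera_params(n); K=np.array(p["K"])
    if n=="wrist":
        s=s or arm.sense(); M=np.array(p["mount"]); T=q2m(s["eef_rot"])
        return K,T@M[:3,:3],T@M[:3,3]+np.array(s["tool_pos"])
    o=np.array(p["orientation"]); 
    return K,(q2m(o) if o.size==4 else o),np.array(p["origin"])
def ray(c,px):
    K,Rm,o=c; d=Rm@np.linalg.inv(K)@np.array([px[1],px[0],1.]); return o,d/np.linalg.norm(d)
def atz(c,px,z):
    o,d=ray(c,px); return o+d*(z-o[2])/d[2]
def tri(rs):
    A=0;b=0
    for o,d in rs:
        P=np.eye(3)-np.outer(d,d);A=A+P;b=b+P@o
    return np.linalg.solve(A,b)
def proj(c,X):
    K,Rm,o=c; p=K@Rm.T@(np.array(X)-o); return p[:2][::-1]/p[2]
def save(n,f,im=None):
    im=arm.capture(n) if im is None else im
    cv2.imwrite(f"pics/{f}.png",im[:,:,::-1]); return im
E
python3 - <<'E'
from h import *
s=arm.sense();print(s["t"],s["tool_pos"],s["eef_rot"])
a=[save(n,n+"0") for n in("side","top")]
for n in("side","top"):
    c=cam(n);print(n,c[2].round(3),c[1][:,2].round(2))
    for t in("handle","square_pad","round_pad","gauge","seat","tip","stand","machine"):
        print(t,[(np.round(x["pixel"],1).tolist(),round(x["score"],2)) for x in arm.landmark_of(t,n)])
E
```

```text
0.0 [ 0.14786596 -0.63238394  0.23031096] [-8.89288319e-04  9.93410533e-01  1.14606717e-01 -1.49611299e-04]
side [-0.224  0.632  0.931] [ 0.53 -0.57 -0.63]
handle [([195.6, 210.6], 0.9)]
square_pad [([186.0, 178.0], 0.59), ([211.5, 287.5], 0.55)]
round_pad [([170.1, 206.5], 0.65)]
gauge [([166.9, 267.0], 0.8), ([147.5, 286.8], 0.75)]
seat [([150.0, 286.9], 0.97), ([178.1, 366.8], 0.7), ([110.9, 344.8], 0.56), ([197.0, 212.4], 0.29)]
tip [([194.1, 209.7], 0.35)]
stand [([177.6, 287.5], 0.75), ([151.0, 336.9], 0.72), ([185.2, 177.9], 0.58)]
machine [([215.6, 186.4], 0.88), ([195.2, 319.8], 0.65)]
top [ 0.235 -0.088  1.683] [ 0.13  0.02 -0.99]
handle [([172.6, 231.0], 0.94)]
square_pad [([151.9, 222.2], 0.69), ([150.2, 244.3], 0.42)]
round_pad [([151.3, 241.8], 0.83)]
gauge [([174.5, 331.9], 0.53), ([175.6, 301.9], 0.48)]
seat [([171.8, 329.3], 0.8), ([189.5, 411.7], 0.77)]
tip []
stand [([191.9, 390.0], 0.93), ([266.3, 323.1], 0.93), ([181.3, 327.5], 0.55)]
machine [([154.0, 229.9], 0.72)]
```

View pics/side0.png

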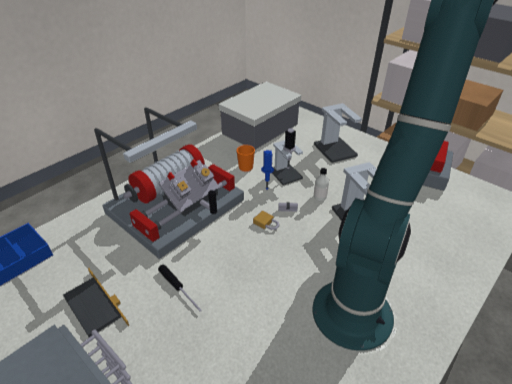

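View pics/top0.png

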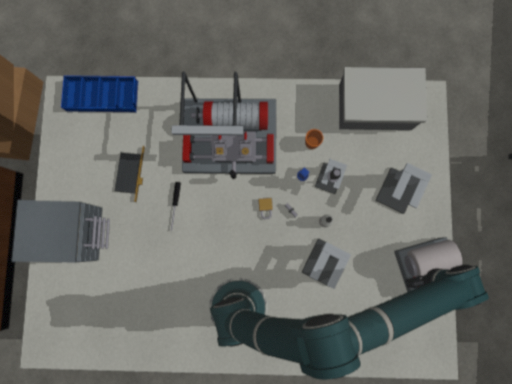

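The side view shows the machine at the left (black handle at row 200, col 212). The black gauge hangs in the small stand at about (145, 288), with the blue look-alike in front of it at (160, 267). Two larger stands are to the right. In the top view the handle is at (173, 232), the gauge at (173, 335), the blue one at (174, 303), the cup at (138, 314), the oil at (220, 326) and the padlock at (205, 265).

```bash
python3 - <<'E'
from h import *
S=cam("side");T=cam("top")
def t(n,a,b):
    X=tri([ray(S,a),ray(T,b)]);print(n,X.round(3),(proj(S,X)-a).round(1),(proj(T,X)-b).round(1));return X
t("handle",(195.6,210.6),(172.6,231))
t("sq",(186,178),(151.9,222.2)); t("rd",(170.1,206.5),(151.3,241.8))
t("gauge/seat",(148.5,286.8),(173,330)); t("standOrig",(177.6,287.5),(181.3,327.5))
print("handle@z.137",atz(S,(195.6,210.6),.137),atz(T,(172.6,231),.137))
print("gauge@.13",atz(S,(148.5,286.8),.13),atz(T,(173,330),.13))
print("machine",atz(S,(215.6,186.4),0),atz(T,(154,229.9),0))
print("stand",atz(S,(177.6,287.5),0),atz(T,(181.3,327.5),0))
for n,z in dict(cup=.085,oil=.125,padlock=.024,lock_barrel=.033).items():
    for k,c in(("side",S),("top",T)):
        print(n,k,[(atz(c,x["pixel"],0).round(3).tolist(),round(x["score"],2)) for x in arm.landmark_of(n,k)[:2]])
# crops
im=arm.capture("top");b=im[120:220,165:365]
im2=arm.capture("side");b2=im2[110:250,130:330]
o=np.vstack([cv2.resize(b[:, :],(600,300),interpolation=3)]) 
o2=cv2.resize(b2,(428,300),interpolation=3)
o2=np.hstack([o2,np.zeros((300,172,3),np.uint8)])
save("",'crop1',np.vstack([o,o2]))
E
```

```text
handle [0.515 0.03  0.137] [0.  0.1] [-0.1 -0. ]
sq [0.6   0.074 0.152] [0.6 4. ] [-2.4 -2.3]
rd [ 0.585 -0.013  0.178] [-0.2 -1.3] [0.9 0.7]
gauge/seat [ 0.519 -0.346  0.129] [-0.1 -0.8] [0.7 0.5]
standOrig [ 0.512 -0.357 -0.009] [-0.  -0.1] [0.1 0.1]
handle@z.137 [0.51526313 0.03073487 0.137     ] [0.51491792 0.03028187 0.137     ]
gauge@.13 [ 0.51513437 -0.34608584  0.13      ] [ 0.52139602 -0.34431831  0.13      ]
machine [0.62476541 0.0559543  0.        ] [0.6178701  0.04758474 0.        ]
stand [ 0.50433222 -0.34779802  0.        ] [ 0.51070392 -0.35543518  0.        ]
cup side [([0.659, -0.279, -0.0], 0.79), ([0.626, -0.058, 0.0], 0.6)]
cup top [([0.657, -0.289, 0.0], 0.71), ([0.543, -0.377, 0.0], 0.33)]
oil side [([0.339, -0.356, 0.0], 0.92)]
oil top [([0.343, -0.351, 0.0], 0.66)]
padlock side [([0.402, -0.099, 0.0], 0.82), ([0.652, -0.274, 0.0], 0.72)]
padlock top [([0.403, -0.099, 0.0], 0.51)]
lock_barrel side [([0.39, -0.203, 0.0], 0.54)]
lock_barrel top [([0.398, -0.197, 0.0], 0.55)]
```

View pics/crop1.png

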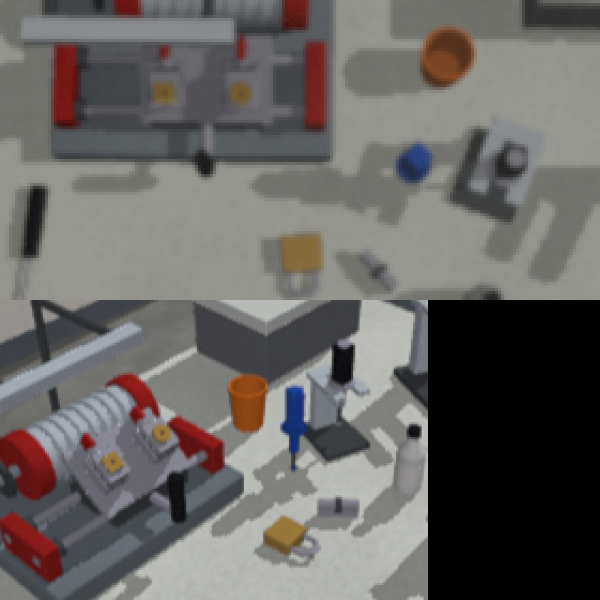

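```bash
python3 -m pendant '[[[0,0,-50,0],[0,0,-100,0],[0,0,-150,0],[0,0,-200,0],[0,0,-250,0],[0,0,-300,0],[0,50,-350,0],[0,100,-350,0],[0,150,-350,0],[0,200,-350,0]]]'
python3 -c "
from h import *
s=arm.sense();print(s['t'],np.round(s['joint_pos'],3),np.round(s['tool_pos'],3));print(q2m(s['eef_rot']).round(3))"
```

```text
t: 2.4
tool_pos: [0.1812, -0.773, 0.5433]
eef_rot: [0.023, 0.993, 0.115, 0.002]
wrist_force: [-0.1, 0.9, -0.3]
opening: 1.002
grasp_force: 0.0
2.4 [ 1.236  0.686  0.187  0.576 -0.123  1.841  0.002] [ 0.181 -0.773  0.543]
[[ 0.974  0.228  0.009]
 [ 0.228 -0.973 -0.044]
 [-0.001  0.045 -0.999]]
```

```bash
python3 -m pendant '[[[0,50,0,0],[0,100,0,0],[0,150,0,0],[0,200,0,0]]]'
python3 -c "
from h import *
s=arm.sense();print(s['t'],np.round(s['joint_pos'],3),np.round(s['tool_pos'],3));print(q2m(s['eef_rot']).round(3))"
```

```text
t: 2.8
tool_pos: [0.1995, -0.8529, 0.4912]
eef_rot: [0.047, 0.992, 0.115, 0.005]
wrist_force: [-0.3, -0.4, 0.3]
opening: 1.0
grasp_force: 0.0
2.8 [ 1.260e+00  8.900e-01  2.360e-01  3.240e-01 -1.950e-01  1.841e+00
 -1.000e-03] [ 0.2   -0.853  0.491]
[[ 0.974  0.227  0.021]
 [ 0.228 -0.969 -0.091]
 [-0.     0.094 -0.996]]
```

```bash
python3 -m pendant '[[[0,-50,0,0],[0,-100,0,0],[0,-150,0,0],[0,-200,0,0],[0,-250,0,0]]]'
python3 -c "
from h import *
s=arm.sense();print(s['t'],np.round(s['joint_pos'],3),np.round(s['tool_pos'],3));print(q2m(s['eef_rot']).round(3))"
```

```text
t: 3.3
tool_pos: [0.1503, -0.6418, 0.4726]
eef_rot: [0.047, 0.992, 0.115, 0.006]
wrist_force: [0.0, 0.4, 2.0]
opening: 0.998
grasp_force: 0.0
3.3 [ 1.118  0.302  0.234  1.317 -0.069  1.435  0.004] [ 0.15  -0.642  0.473]
[[ 0.974  0.227  0.022]
 [ 0.228 -0.969 -0.093]
 [ 0.     0.095 -0.995]]
```

```bash
cat > kin.py <<'E'
import numpy as np, itertools, json, os
from scipy.optimize import least_squares
from scipy.spatial.transform import Rotation as R
def fk(p,s,q):
    z0,l1,a1,l2,a2,l3,y0,y7=p; q=np.array(q)*s
    z=lambda a:R.from_euler('z',a).as_matrix(); y=lambda a:R.from_euler('y',a).as_matrix()
    A=z(q[0]+y0)@y(q[1])@z(q[2]); x=np.array([0,0,z0])+A@[a1,0,l1]
    A=A@y(q[3]); x=x+A@[-a1,0,0]; A=A@z(q[4]); x=x+A@[0,0,l2]
    A=A@y(q[5]); x=x+A@[a2,0,l3]; return x,A@z(q[6]+y7)
def fit(D,signs=None,p0=None):
    best=None
    for s in ([signs] if signs is not None else [np.array([a,1,b,1,c,1,d]) for a,b,c,d in itertools.product([1,-1],repeat=4)]):
      for y0 in ([0] if p0 is not None else [0,1.6,-1.6,3.1]):
       for y7 in ([0] if p0 is not None else [0,1.6,-1.6,3.1]):
        def f(p):
            r=[]
            for q,X,M in D:
                x,A=fk(p,s,q); r+=list((x-X)*3)+list((A-M).ravel())
            return np.array(r)
        o=least_squares(f,p0 if p0 is not None else [.33,.42,0,.4,0,.25,y0,y7],max_nfev=60)
        if best is None or o.cost<best[0]: best=(o.cost,o.x,s)
    return best
E
python3 - <<'E'
from kin import *; from h import q2m, arm
s=arm.sense()
D=[([1.298,.468,-.012,1.603,.006,1.071,-.056],[.14786596,-.63238394,.23031096],q2m([-8.89e-4,.99341,.114607,-1.496e-4])),
([1.236,.686,.187,.576,-.123,1.841,.002],[.1812,-.773,.5433],np.array([[.974,.228,.009],[.228,-.973,-.044],[-.001,.045,-.999]])),
([1.26,.89,.236,.324,-.195,1.841,-.001],[.1995,-.8529,.4912],np.array([[.974,.227,.021],[.228,-.969,-.091],[0,.094,-.996]])),
(s["joint_pos"],s["tool_pos"],q2m(s["eef_rot"]))]
b=fit(D);print(b[0],b[1].round(4),b[2])
for d in D:
    x,A=fk(b[1],b[2],d[0]);print(((x-d[1])*1000).round(1),abs(A-d[2]).max().round(3))
np.savez("kin.npz",p=b[1],s=b[2])
E
```

```text
0.0003980176352844394 [ 3.5160e-01  5.1680e-01  1.3000e-03  4.7390e-01  6.0000e-04  3.5590e-01
 -4.3500e-02 -4.7557e+00] [-1  1 -1  1 -1  1 -1]
[ 5.5  0.7 -0.1] 0.001
[-1.9  0.7 -0.1] 0.002
[-4.9 -2.1  0.3] 0.005
[ 3.7  1.4 -0. ] 0.004
```

```bash
cat > sim.py <<'E'
from kin import *
k=np.load("kin.npz"); P,S=k["p"],k["s"]
LO=np.array([-2.53,-.31,-1.57,.28,-1.29,.15,-2.92]);HI=np.array([2.53,2.02,1.55,2.44,4.43,1.84,2.92])
V=np.array([2.57,2.57]+[3.14]*5)*.07
def row(q,T,w,reg=.01):
    x0,A0=fk(P,S,q); d=T[0]-x0; n=np.linalg.norm(d); x=x0+d*min(1,.05/max(n,1e-9))
    rv=R.from_matrix(T[1]@A0.T).as_rotvec(); a=np.linalg.norm(rv); A=R.from_rotvec(rv*min(1,.15/max(a,1e-9))).as_matrix()@A0
    def f(z):
        X,B=fk(P,S,z); return np.r_[X-x, w*R.from_matrix(B@A.T).as_rotvec(), reg*(z-q)]
    lo=np.maximum(LO,q-V);hi=np.minimum(HI,q+V); q=np.clip(q,lo+1e-6,hi-1e-6)
    return least_squares(f,q,bounds=(lo,hi),max_nfev=30).x
def call(q,rows,w,reg=.01):
    x,A=fk(P,S,q)
    for r in rows: q=row(q,(x+A@np.array(r[:3])/1000,A@R.from_euler('z',r[3]).as_matrix()),w,reg)
    return q
def rep(q):
    x,A=fk(P,S,q); return np.r_[np.hypot(*x[:2]),x[2],A[:,2]].round(3),q.round(2)
E
python3 - <<'E'
from sim import *
q0=np.array([1.298,.468,-.012,1.603,.006,1.071,-.056])
r1=[[0,0,-50*i,0] for i in range(1,7)]+[[0,50*i,-350,0] for i in range(1,5)]
r2=[[0,50*i,0,0] for i in range(1,5)]
for w in(.1,.2,.3,.5,1,2):
  for reg in(.003,.03):
    q=call(q0,r1,w,reg);print(w,reg,*rep(q));q=call(q,r2,w,reg);print("   ",*rep(q))
E
```

```text
0.1 0.003 [ 0.831  0.577  0.035 -0.144 -0.989] [ 1.29  0.73 -0.    0.42  0.    1.84 -0.05]
    [ 1.008  0.6    0.127 -0.529 -0.839] [ 1.29  0.85 -0.    0.28  0.    1.44 -0.05]
0.1 0.03 [ 0.827  0.577  0.034 -0.138 -0.99 ] [ 1.29  0.72 -0.01  0.44  0.01  1.84 -0.05]
    [ 1.004  0.598  0.125 -0.519 -0.846] [ 1.29  0.84 -0.01  0.28  0.01  1.45 -0.05]
0.2 0.003 [ 0.822  0.57   0.03  -0.122 -0.992] [ 1.29  0.72 -0.    0.46  0.    1.84 -0.05]
    [ 0.957  0.569  0.093 -0.385 -0.918] [ 1.29  0.85 -0.    0.28  0.    1.61 -0.05]
0.2 0.03 [ 0.819  0.57   0.029 -0.118 -0.993] [ 1.29  0.71 -0.01  0.47  0.01  1.84 -0.05]
    [ 0.953  0.569  0.091 -0.377 -0.922] [ 1.29  0.85 -0.01  0.28  0.01  1.62 -0.05]
0.3 0.003 [ 0.812  0.562  0.023 -0.097 -0.995] [ 1.29  0.71 -0.    0.5  -0.    1.84 -0.05]
    [ 0.912  0.54   0.059 -0.244 -0.968] [ 1.29  0.86 -0.    0.28 -0.    1.75 -0.05]
0.3 0.03 [ 0.81   0.562  0.023 -0.094 -0.995] [ 1.29  0.7  -0.01  0.5   0.    1.84 -0.05]
    [ 0.911  0.54   0.058 -0.239 -0.969] [ 1.29  0.86 -0.01  0.28  0.    1.75 -0.05]
0.5 0.003 [ 0.797  0.549  0.014 -0.057 -0.998] 
[... 297 characters left out ...]
-0.05]
1 0.003 [ 0.782  0.536  0.005 -0.018 -1.   ] [ 1.29  0.67 -0.    0.61  0.    1.84 -0.05]
    [ 0.858  0.477  0.01  -0.039 -0.999] [ 1.29  0.86 -0.    0.4  -0.    1.84 -0.05]
1 0.03 [ 0.781  0.536  0.005 -0.018 -1.   ] [ 1.29  0.67 -0.    0.61  0.    1.84 -0.05]
    [ 0.857  0.477  0.01  -0.039 -0.999] [ 1.29  0.86 -0.    0.4   0.    1.84 -0.05]
2 0.003 [ 0.777  0.531  0.001 -0.005 -1.   ] [ 1.29  0.67 -0.    0.63  0.    1.84 -0.05]
    [ 0.848  0.466  0.003 -0.01  -1.   ] [ 1.29  0.85 -0.    0.44 -0.    1.84 -0.05]
2 0.03 [ 0.776  0.531  0.001 -0.005 -1.   ] [ 1.29  0.66 -0.    0.63  0.    1.84 -0.05]
    [ 0.848  0.467  0.003 -0.01  -1.   ] [ 1.29  0.85 -0.    0.44  0.    1.84 -0.05]
```

```bash
cat > greedy.py <<'E'
from sim import *
def ik(x,A,q0):
    f=lambda z:(lambda X,B:np.r_[X-x,R.from_matrix(B@A.T).as_rotvec(),.002*(z-q0)])(*fk(P,S,z))
    return least_squares(f,np.clip(q0,LO+.01,HI-.01),bounds=(LO,HI)).x
def Rt(yaw,tilt): # tool: yaw about world z, outward (+x) tilt
    return R.from_euler('y',-tilt).as_matrix()@R.from_euler('z',yaw).as_matrix()@np.diag([1,-1,-1.])
def pitch(q): A=fk(P,S,q)[1]; return np.arctan2(A[0,2],-A[2,2])
def greedy(q,n,sgn,ok,w=.55):
    for i in range(n):
        best=None
        for a in np.arange(0,2*np.pi,np.pi/12):
            x,A=fk(P,S,q); d=A.T@np.array([np.cos(a),0,np.sin(a)])*50
            q2=call(q,[[*d,0]],w); 
            if not ok(fk(P,S,q2)[0]): continue
            v=sgn*(pitch(q2)-pitch(q))
            if best is None or v>best[0]: best=(v,a,q2)
        if best is None: break
        q=best[2]; print(i,int(np.degrees(best[1])),"dp",round(best[0],3),"pitch",pitch(q).round(3),fk(P,S,q)[0].round(3),q.round(2))
    return q
E
python3 - <<'E'
from greedy import *
qs=np.array([0,.4,0,1.3,0,1.4,1.5])
for x,z in((.5,.5),(.65,.5),(.4,.7)):
    q=ik(np.array([x,0,z]),Rt(0,0),qs);print("start",x,z,*rep(q)); greedy(q,9,1,lambda X:X[2]>.45)
for x,z in((.45,.3),(.4,.45)):
    q=ik(np.array([x,0,z]),Rt(0,.6),qs);print("UNTILT start",x,z,*rep(q)); greedy(q,10,-1,lambda X:X[2]>.2)
E
```

```text
start 0.5 0.5 [ 0.5  0.5 -0.   0.  -1. ] [-0.1   0.05  0.06  1.55 -0.    1.54 -1.61]
0 45 dp 0.0 pitch 0.0 [ 0.535 -0.     0.535] [-0.1   0.12  0.06  1.4  -0.01  1.62 -1.61]
1 45 dp 0.0 pitch 0.0 [ 0.571 -0.     0.571] [-0.09  0.2   0.07  1.23 -0.01  1.71 -1.6 ]
2 45 dp 0.0 pitch 0.0 [ 0.606 -0.     0.606] [-0.09  0.29  0.07  1.04 -0.02  1.81 -1.6 ]
3 74 dp 0.035 pitch 0.035 [ 0.613 -0.     0.634] [-0.05  0.29  0.02  0.98 -0.    1.84 -1.61]
4 74 dp 0.045 pitch 0.081 [ 0.618 -0.     0.656] [-0.05  0.28  0.    0.94 -0.    1.84 -1.61]
5 74 dp 0.045 pitch 0.126 [ 0.624 -0.     0.679] [-0.04  0.28  0.    0.9  -0.    1.84 -1.61]
6 74 dp 0.045 pitch 0.171 [ 0.629 -0.     0.701] [-0.04  0.27  0.    0.86 -0.    1.84 -1.61]
7 74 dp 0.045 pitch 0.217 [ 0.635 -0.     0.724] [-0.04  0.27  0.    0.81 -0.    1.84 -1.61]
8 74 dp 0.045 pitch 0.262 [ 0.64  -0.     0.746] [-0.04  0.27  0.    0.77  0.    1.84 -1.61]
start 0.65 0.5 [ 0.65  0.5  -0.    0.   -1.  ] [-0.39  0.38  0.53  1.19 -0.19  1.62 -1.48]
0 45 dp 0.0 pitch 0.0 [ 0.685 -0.     0.535] [-0.34  0.47  0.52  0.99 -0.23  1.73 -1.47]
1 59 dp 0.
[... 3039 characters left out ...]
] [-0.04 -0.31  0.    2.07 -0.    0.91 -1.61]
3 165 dp 0.038 pitch 0.431 [ 0.459 -0.     0.445] [-0.04 -0.31  0.    2.04 -0.    0.98 -1.61]
4 165 dp 0.039 pitch 0.392 [ 0.449 -0.     0.453] [-0.04 -0.31  0.    2.02 -0.    1.04 -1.61]
5 165 dp 0.039 pitch 0.353 [ 0.437 -0.     0.462] [-0.04 -0.31  0.    1.99 -0.    1.11 -1.61]
6 180 dp 0.04 pitch 0.313 [ 0.424 -0.     0.458] [-0.04 -0.31 -0.    1.98 -0.    1.16 -1.61]
7 180 dp 0.04 pitch 0.273 [ 0.411 -0.     0.455] [-0.04 -0.31  0.    1.98 -0.    1.2  -1.61]
8 180 dp 0.04 pitch 0.232 [ 0.397 -0.     0.451] [-0.04 -0.31  0.    1.98 -0.    1.24 -1.61]
9 180 dp 0.041 pitch 0.192 [ 0.382 -0.001  0.447] [-0.04 -0.31  0.    1.98 -0.    1.28 -1.61]
```

```bash
python3 - <<'E'
from sim import *
q0=np.array([1.118,.302,.234,1.317,-.069,1.435,.004])
for base in (["in"],["in","in"]):
    q=call(q0,[[0,-50*i,0,0] for i in range(1,6)],.55); print(*rep(q))
    for i in range(5):
        q=call(q,[[0,-50,0,0]],.55);print(i,*rep(q))
    break
# inward with high z
q=call(q0,[[0,-50*i,-40,0] for i in range(1,5)],.55); print(*rep(q))
for i in range(5):
    q=call(q,[[0,-50,0,0]],.55);print(i,*rep(q))
E
```

```text
[ 0.41   0.449  0.017 -0.094 -0.995] [ 1.06 -0.19  0.18  1.88  0.04  1.35 -0.1 ]
0 [ 0.36   0.444  0.017 -0.094 -0.995] [ 1.06 -0.29  0.16  1.96  0.06  1.37 -0.13]
1 [ 0.337  0.436  0.009 -0.064 -0.998] [ 1.24 -0.31  0.02  1.99  0.01  1.39 -0.07]
2 [ 0.322  0.429 -0.001 -0.025 -1.   ] [ 1.27 -0.31  0.    2.01  0.01  1.42 -0.07]
3 [ 0.306  0.423 -0.011  0.015 -1.   ] [ 1.27 -0.31 -0.    2.02  0.01  1.45 -0.07]
4 [ 0.291  0.418 -0.022  0.054 -0.998] [ 1.26 -0.31 -0.    2.03  0.01  1.48 -0.08]
[ 0.468  0.494  0.017 -0.094 -0.995] [ 1.07 -0.08  0.2   1.69  0.02  1.43 -0.07]
0 [ 0.418  0.49   0.017 -0.094 -0.995] [ 1.06 -0.18  0.18  1.78  0.04  1.44 -0.1 ]
1 [ 0.368  0.485  0.017 -0.094 -0.995] [ 1.06 -0.28  0.16  1.87  0.06  1.45 -0.12]
2 [ 0.341  0.48   0.01  -0.068 -0.998] [ 1.24 -0.31  0.02  1.9   0.02  1.48 -0.07]
3 [ 0.326  0.475  0.    -0.028 -1.   ] [ 1.27 -0.31  0.    1.91  0.01  1.51 -0.07]
4 [ 0.312  0.473 -0.011  0.012 -1.   ] [ 1.27 -0.31 -0.    1.92  0.01  1.55 -0.07]
```

```bash
(python3 -m pendant '[[[0,-50,0,0],[0,-100,0,0],[0,-150,0,0],[0,-200,0,0],[0,-250,0,0]]]'
python3 -m pendant '[[[0,-50,0,0]]]'
python3 -m pendant '[[[0,-50,0,0]]]'
python3 -m pendant '[[[0,-50,0,0]]]'
python3 -m pendant '[[[0,-50,0,0]]]') | grep -E "tool_pos|eef"
cat > st.py <<'E'
from h import *
s=arm.sense();print(round(s['t'],2),np.round(s['joint_pos'],3),np.round(s['tool_pos'],4),'F',np.round(s['wrist_force'],1),'op',round(s['opening'],3),round(s['grasp_force'],1));print(q2m(s['eef_rot']).round(3))
E
python3 st.py
```

```text
tool_pos: [0.0935, -0.3997, 0.449]
eef_rot: [0.048, 0.992, 0.115, 0.006]
tool_pos: [0.0821, -0.3513, 0.4443]
eef_rot: [0.048, 0.992, 0.115, 0.006]
tool_pos: [0.0816, -0.3385, 0.4445]
eef_rot: [0.048, 0.992, 0.12, 0.007]
tool_pos: [0.0796, -0.3328, 0.4414]
eef_rot: [0.045, 0.992, 0.119, 0.005]
tool_pos: [0.0793, -0.3244, 0.4327]
eef_rot: [0.035, 0.992, 0.119, 0.003]
4.2 [ 1.608 -0.302 -0.28   1.986 -0.081  1.377  0.017] [ 0.0793 -0.3244  0.4327] F [-0.2  0.2  0.1] op 0.999 0.0
[[ 0.972  0.235  0.014]
 [ 0.236 -0.969 -0.069]
 [-0.003  0.07  -0.998]]
```

```bash
(python3 -m pendant '[[[0,-50,0,0]]]'
python3 -m pendant '[[[0,-50,0,0]]]'
python3 -m pendant '[[[0,-50,0,0]]]') | grep -E "tool_pos|eef"
python3 st.py
```

```text
tool_pos: [0.0667, -0.3132, 0.4176]
eef_rot: [0.02, 0.994, 0.103, 0.006]
tool_pos: [0.0774, -0.3038, 0.4108]
eef_rot: [0.009, 0.992, 0.125, 0.013]
tool_pos: [0.0668, -0.2919, 0.3962]
eef_rot: [-0.008, 0.994, 0.11, 0.016]
4.5 [ 1.469 -0.308 -0.146  2.074 -0.079  1.384 -0.004] [ 0.0668 -0.2919  0.3962] F [-3.4 -0.9  0.8] op 1.005 0.0
[[ 0.975  0.22   0.03 ]
 [ 0.219 -0.975  0.019]
 [ 0.033 -0.012 -0.999]]
```

```bash
(python3 -m pendant '[[[50,25,0,0],[100,50,0,0],[150,75,0,0],[200,100,0,0],[240,60,0,0],[275,20,0,0.1],[310,-20,0,0.22],[345,-60,0,0.22],[380,-100,0,0.22],[420,-140,0,0.22]]]' )>/dev/null
python3 st.py; python3 - <<'E'
from h import *
s=arm.sense();c=cam("wrist",s);save("wrist","w1")
for t in("handle","square_pad","round_pad","gauge","seat","machine"):
    for x in arm.landmark_of(t,"wrist")[:2]:
        z=dict(handle=.137,square_pad=.163,round_pad=.163,gauge=.13,seat=.13,machine=0)[t]
        print(t,np.round(x["pixel"],1),round(x["score"],2),atz(c,x["pixel"],z).round(4))
E
```

```text
5.5 [ 0.994 -0.042 -0.802  1.812 -0.061  1.327 -1.347] [ 0.4276 -0.0864  0.4142] F [ 0.5 -0.9  0.2] op 1.0 0.0
[[ 0.999  0.018  0.038]
 [ 0.018 -1.     0.022]
 [ 0.038 -0.021 -0.999]]
handle [ 84.3 169.4] 0.95 [0.5163 0.0258 0.137 ]
square_pad [  5.1 110.8] 0.8 [0.5948 0.0784 0.163 ]
square_pad [  4.4 201.9] 0.23 [ 0.5967 -0.0193  0.163 ]
round_pad [  6.7 201.1] 0.85 [ 0.5945 -0.0184  0.163 ]
gauge [ 90.7 382. ] 0.85 [ 0.5137 -0.2292  0.13  ]
gauge [ 95.4 488.9] 0.73 [ 0.5104 -0.3571  0.13  ]
seat [369.7 445.4] 0.73 [ 0.1234 -0.3615  0.13  ]
machine [ 12.5 173.5] 0.69 [0.6286 0.052  0.    ]
machine [  9.4 200.3] 0.53 [0.6334 0.0113 0.    ]
```

View pics/w1.png

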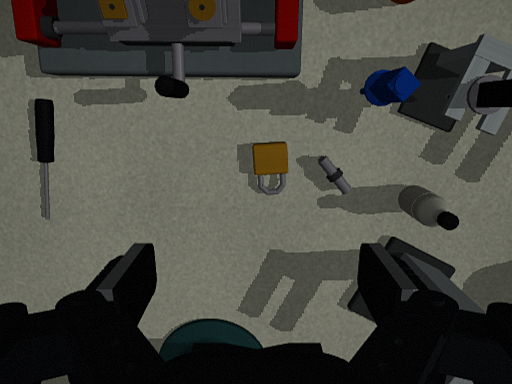

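The wrist view shows the handle top at about (85, 172), the pads at the top edge (5, 111) and (7, 201), the blue look-alike at (90, 385), and the black gauge in its fork at (93, 490). The machine's axes line up with the world's.

```bash
(python3 -m pendant '[[[30,-40,0,0],[60,-80,20,0],[79,-108,50,0],[79,-108,100,0],[79,-108,150,0],[79,-108,200,0],[79,-108,250,0],[79,-108,298,0],[79,-108,298,0]]]'
python3 -m pendant '[[[0,0,0,0],[0,0,0,0],[0,0,0,0],[0,0,0,0],[0,0,0,0],[0,0,0,0]]]' 20 )|grep -E "force|open"
python3 st.py
```

```text
wrist_force: [-2.1, 0.4, -0.4]
opening: 1.002
grasp_force: 0.0
wrist_force: [-1.6, -1.0, 9.8]
opening: 0.261
grasp_force: 58.4
7.35 [ 0.522  0.511 -0.779  2.005  0.492  0.774 -2.092] [0.5162 0.0277 0.1234] F [-1.6 -1.   9.8] op 0.261 58.4
[[ 0.999  0.019  0.04 ]
 [ 0.018 -1.     0.022]
 [ 0.04  -0.021 -0.999]]
```

```bash
(python3 -m pendant '[[[0,-15,0,0],[0,-30,0,0],[0,-45,0,0],[0,-52,0,0]]]'
python3 -m pendant '[[[0,-6,0,0],[0,-12,0,0]]]'
python3 -m pendant '[[[0,-6,0,0],[0,-12,0,0]]]'
python3 -m pendant '[[[0,-5,0,0],[0,-8,0,0]]]' )|grep -E "force|pos"
```

```text
tool_pos: [0.5157, 0.0796, 0.1236]
wrist_force: [5.2, -3.2, -3.5]
grasp_force: 60.2
tool_pos: [0.5157, 0.0901, 0.1236]
wrist_force: [5.1, -4.0, -4.8]
grasp_force: 59.9
tool_pos: [0.5156, 0.1018, 0.1236]
wrist_force: [6.7, -3.1, -7.6]
grasp_force: 59.7
tool_pos: [0.5155, 0.1061, 0.1235]
wrist_force: [5.0, -17.6, 0.2]
grasp_force: 60.3
```

```bash
(python3 -m pendant '[[[0,-2,0,0],[0,-2,0,0],[0,-2,0,0]]]'
python3 -m pendant '[[[0,2,0,0],[0,4,0,0],[0,4,0,0],[0,4,0,0]]]' 60 )|grep -E "force|pos|open"
```

```text
tool_pos: [0.5155, 0.106, 0.1235]
wrist_force: [5.2, -16.2, -0.9]
opening: 0.26
grasp_force: 59.9
tool_pos: [0.5135, 0.1105, 0.1235]
wrist_force: [-0.8, -0.8, -0.1]
opening: 0.699
grasp_force: 0.0
```

```bash
(python3 -m pendant '[[[0,0,-50,0],[0,0,-100,0],[0,0,-150,0],[-5,50,-180,0],[-10,100,-210,0],[-15,150,-240,0],[-20,200,-270,0],[-25,250,-300,0],[-30,300,-300,0],[-35,350,-300,0]]]' 85
python3 -m pendant '[[[-2,50,0,0],[-5,90,0,0],[-5,105,0,0],[-5,105,0,0]]]' )|grep -E "pos"
python3 st.py; python3 - <<'E'
from h import *
s=arm.sense();c=cam("wrist",s);save("wrist","w2")
for t in("gauge","seat","stand"):
    for x in arm.landmark_of(t,"wrist")[:3]:
        z=dict(gauge=.13,seat=.13,stand=0)[t]
        print(t,np.round(x["pixel"],1),round(x["score"],2),atz(c,x["pixel"],z).round(4))
E
```

```text
tool_pos: [0.4776, -0.2098, 0.4126]
tool_pos: [0.4739, -0.3156, 0.407]
10.45 [ 1.156  0.287 -0.76   1.544  0.162  1.366 -1.167] [ 0.4739 -0.3156  0.407 ] F [ 0.3  0.5 -0. ] op 0.994 0.0
[[ 0.999  0.016  0.036]
 [ 0.015 -1.     0.025]
 [ 0.037 -0.024 -0.999]]
gauge [121.1 209.8] 0.67 [ 0.5202 -0.2504  0.13  ]
gauge [129.  294.1] 0.62 [ 0.5124 -0.3533  0.13  ]
stand [315.7 267.8] 0.93 [ 0.1675 -0.3303  0.    ]
stand [121.6 286.4] 0.62 [ 0.5161 -0.3518  0.    ]
stand [156.7 454.7] 0.57 [ 0.4652 -0.6237  0.    ]
```

View pics/w2.png

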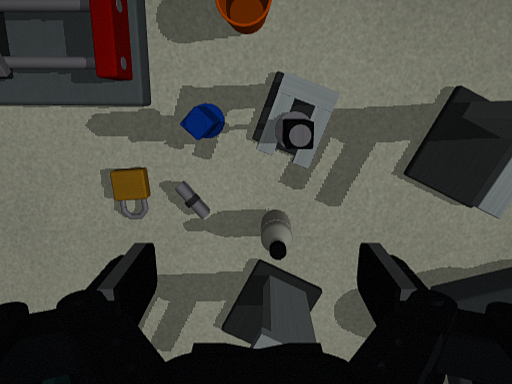

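```bash
python3 - <<'E'
from h import *
im=cv2.imread("pics/w2.png")[60:180,230:350]
cv2.imwrite("pics/z2.png",cv2.resize(im,(600,600),interpolation=2))
E
```

View pics/z2.png

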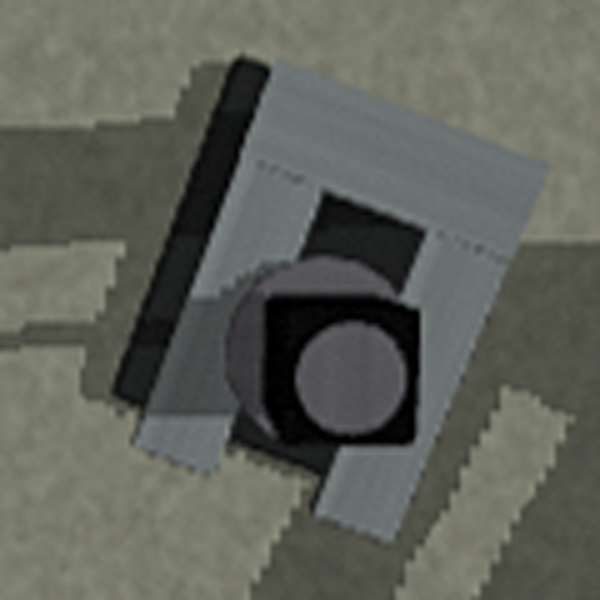

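The zoom shows the grip nearly square to the tool axes, the flange centred at about (129, 294), the grip top at (135, 299), and the slot running about 0.36 rad off the world x axis.

```bash
python3 - <<'E'
from h import *
s=arm.sense();c=cam("wrist",s);M=q2m(s["eef_rot"])
a=atz(c,(135.4,299),.206);b=atz(c,(129,294),.133);print(a,b)
for z in(.25,.154):
    X=np.r_[(a+b)[:2]/2,z];print(z,X,(M.T@(X-s["tool_pos"])*1000).round(1))
E
```

```text
[ 0.51232576 -0.34778081  0.206     ] [ 0.51437734 -0.34881015  0.133     ]
0.25 [ 0.51335155 -0.34829548  0.25      ] [ 31.3  41.6 158.9]
0.154 [ 0.51335155 -0.34829548  0.154     ] [ 27.7  43.8 254.8]
```

```bash
(python3 -m pendant '[[[20,30,40,0],[31,42,90,0],[31,42,130,0],[30,42,170,0],[29,43,210,0],[28,44,240,0],[28,44,255,0],[28,44,255,0]]]' 52
python3 -m pendant '[[[0,0,0,0],[0,0,0,0],[0,0,0,0],[0,0,0,0],[0,0,0,0]]]' 15
python3 -m pendant '[[[0,0,-20,0],[0,0,-45,0],[0,0,-90,0],[0,0,-140,0],[0,0,-180,0],[0,0,-180,0]]]' )|grep -E "pos|force|open"; python3 st.py
```

```text
tool_pos: [0.5123, -0.3496, 0.152]
wrist_force: [-0.3, 0.2, -0.9]
opening: 0.607
grasp_force: 0.0
tool_pos: [0.5142, -0.3522, 0.1559]
wrist_force: [0.6, -0.2, 7.0]
opening: 0.318
grasp_force: 60.0
tool_pos: [0.5082, -0.3564, 0.3401]
wrist_force: [0.2, 0.0, -2.1]
opening: 0.317
grasp_force: 59.5
12.55 [ 1.111  0.419 -0.729  1.535  0.253  1.26  -1.196] [ 0.5082 -0.3564  0.3401] F [ 0.2  0.  -2.1] op 0.317 59.5
[[ 0.999  0.018  0.046]
 [ 0.018 -1.     0.016]
 [ 0.046 -0.016 -0.999]]
```

```bash
python3 - <<'E'
from greedy import *; from h import arm
s=arm.sense();q=np.array(s["joint_pos"]);print(fk(P,S,q)[0])
rows=[]
d=np.array([30,-330,-200]);
q=call(q,[list(d*i/10)+[0] for i in range(1,9)]+[[30,-330,-200,0]]*2,.55)
print(*rep(q),fk(P,S,q)[0])
for i in range(14):
    th=pitch(q); a=np.radians(80); # push world dir
    d=fk(P,S,q)[1].T@np.array([np.cos(a),0,np.sin(a)])*50
    q=call(q,[[*d,0]],.55);print(i,d.round(),fk(P,S,q)[0].round(3),*rep(q))
E
```

```text
[ 0.52408457 -0.3617715   0.34105174]
[ 0.54   0.547  0.046  0.014 -0.999] [ 0.82  0.15 -0.92  1.4   0.11  1.6  -1.64] [ 0.53872372 -0.03422121  0.54667367]
0 [ 11.  -1. -49.] [ 0.547 -0.034  0.596] [ 0.548  0.596  0.047  0.014 -0.999] [ 0.78  0.19 -0.93  1.26  0.14  1.72 -1.67]
1 [ 11.  -1. -49.] [ 0.556 -0.034  0.645] [ 0.557  0.645  0.047  0.014 -0.999] [ 0.71  0.24 -0.93  1.1   0.19  1.84 -1.7 ]
2 [ 11.  -1. -49.] [ 0.559 -0.034  0.67 ] [ 0.56   0.67   0.087  0.016 -0.996] [ 0.56  0.2  -0.71  1.06  0.13  1.84 -1.64]
3 [ 13.  -1. -48.] [ 0.563 -0.033  0.694] [ 0.564  0.694  0.131  0.016 -0.991] [ 0.41  0.17 -0.49  1.02  0.07  1.84 -1.6 ]
4 [ 15.  -0. -48.] [ 0.568 -0.032  0.717] [ 0.569  0.717  0.175  0.014 -0.984] [ 0.24  0.16 -0.27  0.97  0.03  1.84 -1.57]
5 [ 17.  -0. -47.] [ 0.572 -0.032  0.739] [ 0.573  0.739  0.22   0.012 -0.975] [ 0.18  0.15 -0.19  0.93  0.01  1.84 -1.56]
6 [ 19.  -0. -46.] [ 0.577 -0.031  0.762] [ 0.578  0.762  0.264  0.011 -0.965] [ 0.15  0.15 -0.16  0.89  0.    1.84 -1.56]
7 [ 21.  -0. -45.] [ 0.582 -0.03   0.784] [ 0.582  0.784  0.307  0.009 -0.952] [ 0.14  0.15 -0.15  0.84  0.    1.84 -1.56]
8 [ 23.  -0. -44.] [ 0.586 -0.03   0.807] [ 0.587  0.807  0.35   0.007 -0.937] [ 0.13  0.15 -0.14  0.79  0.    1.84 -1.56]
9 [ 25.   0. -43.] [ 0.59  -0.029  0.83 ] [ 0.591  0.83   0.392  0.005 -0.92 ] [ 0.12  0.16 -0.13  0.74  0.    1.84 -1.56]
10 [ 27.   0. -42.] [ 0.595 -0.028  0.852] [ 0.595  0.852  0.433  0.004 -0.901] [ 0.11  0.16 -0.12  0.69  0.    1.84 -1.57]
11 [ 29.   0. -41.] [ 0.599 -0.028  0.875] [ 0.599  0.875  0.473  0.002 -0.881] [ 0.1   0.17 -0.11  0.64  0.    1.84 -1.57]
12 [ 31.   0. -39.] [ 0.602 -0.027  0.897] [ 0.603  0.897  0.512  0.001 -0.859] [ 0.09  0.18 -0.1   0.58  0.    1.84 -1.57]
13 [ 33.   0. -38.] [ 0.606 -0.026  0.918] [ 0.606  0.918  0.55  -0.001 -0.835] [ 0.08  0.19 -0.1   0.53  0.    1.84 -1.57]
```

```bash
(python3 -m pendant '[[[3,-25,-50,0],[6,-60,-85,0],[9,-100,-120,0],[12,-140,-150,0],[16,-180,-170,0],[20,-220,-190,0],[24,-260,-200,0],[27,-300,-200,0],[30,-330,-200,0],[30,-330,-200,0]]]'
python3 -m pendant '[[[11,0,-49,0],[22,0,-98,0]]]'
python3 -m pendant '[[[11,0,-49,0]]]'
python3 -m pendant '[[[13,0,-48,0]]]'
python3 -m pendant '[[[15,0,-48,0]]]'
python3 -m pendant '[[[17,0,-47,0]]]'
python3 -m pendant '[[[19,0,-46,0]]]')|grep -E "pos"; python3 st.py
```

```text
tool_pos: [0.5213, -0.0237, 0.5414]
tool_pos: [0.5394, -0.0327, 0.6385]
tool_pos: [0.5488, -0.0282, 0.6397]
tool_pos: [0.5524, -0.0294, 0.6319]
tool_pos: [0.5573, -0.0297, 0.6317]
tool_pos: [0.5633, -0.03, 0.6367]
tool_pos: [0.5726, -0.03, 0.6486]
14.25 [-0.17   0.207  0.224  1.055 -0.053  1.841 -1.52 ] [ 0.5726 -0.03    0.6486] F [ 0.9 -0.7 -3.6] op 0.317 60.7
[[ 0.999  0.017  0.044]
 [ 0.017 -1.     0.003]
 [ 0.044 -0.002 -0.999]]
```

```bash
(python3 -m pendant '[[[12,0,-49,0]]]'
python3 -m pendant '[[[12,0,-49,0]]]'
python3 -m pendant '[[[12,0,-49,0]]]'
python3 -m pendant '[[[14,0,-48,0]]]')|grep -E "pos|rot"; python3 st.py
```

```text
tool_pos: [0.5774, -0.029, 0.6677]
eef_rot: [0.0, 0.999, 0.009, 0.042]
tool_pos: [0.5796, -0.0279, 0.6888]
eef_rot: [0.001, 0.998, 0.009, 0.063]
tool_pos: [0.5799, -0.0274, 0.7095]
eef_rot: [0.002, 0.996, 0.009, 0.084]
tool_pos: [0.5805, -0.0271, 0.73]
eef_rot: [0.003, 0.995, 0.009, 0.104]
14.65 [-0.272  0.179  0.353  0.922 -0.075  1.842 -1.511] [ 0.5805 -0.0271  0.73  ] F [ 0.4  0.5 -2.5] op 0.32 60.8
[[ 0.978  0.017  0.207]
 [ 0.018 -1.    -0.004]
 [ 0.207  0.008 -0.978]]
```

```bash
(python3 -m pendant '[[[19,0,-46,0]]]'
python3 -m pendant '[[[21,0,-45,0]]]'
python3 -m pendant '[[[23,0,-44,0]]]'
python3 -m pendant '[[[25,0,-43,0]]]'
python3 -m pendant '[[[27,0,-42,0]]]'
python3 -m pendant '[[[29,0,-41,0]]]'
python3 -m pendant '[[[30,0,-40,0]]]'
python3 -m pendant '[[[32,0,-39,0]]]'
python3 -m pendant '[[[34,0,-37,0]]]')|grep -E "pos|rot"; python3 st.py
```

```text
tool_pos: [0.5843, -0.0265, 0.7501]
eef_rot: [0.004, 0.992, 0.009, 0.125]
tool_pos: [0.5887, -0.0255, 0.7692]
eef_rot: [0.005, 0.989, 0.008, 0.144]
tool_pos: [0.5931, -0.0245, 0.7883]
eef_rot: [0.006, 0.986, 0.008, 0.164]
tool_pos: [0.5974, -0.0234, 0.8073]
eef_rot: [0.007, 0.983, 0.008, 0.184]
tool_pos: [0.6015, -0.0223, 0.8262]
eef_rot: [0.008, 0.979, 0.008, 0.203]
tool_pos: [0.6055, -0.021, 0.8449]
eef_rot: [0.008, 0.975, 0.008, 0.223]
tool_pos: [0.6086, -0.0196, 0.8633]
eef_rot: [0.009, 0.97, 0.008, 0.242]
tool_pos: [0.6114, -0.0182, 0.8815]
eef_rot: [0.01, 0.965, 0.008, 0.261]
tool_pos: [0.6143, -0.0168, 0.8992]
eef_rot: [0.011, 0.96, 0.008, 0.28]
15.55 [-0.226  0.248  0.358  0.493 -0.127  1.842 -1.528] [ 0.6143 -0.0168  0.8992] F [ 0.3  0.5 -1.8] op 0.318 60.8
[[ 0.843  0.01   0.538]
 [ 0.021 -1.    -0.016]
 [ 0.538  0.025 -0.842]]
```

```bash
(python3 -m pendant '[[[35,0,-36,0]]]'
python3 -m pendant '[[[36,0,-35,0]]]')|grep -E "pos|rot"; python3 st.py; python3 - <<'E'
from h import *
s=arm.sense();M=q2m(s["eef_rot"])
for X in((.44,.05,.7),(.44,.13,.5),(.46,.155,.37)): print(X,(M.T@(np.array(X)-s["tool_pos"])*1000).round())
arm.capture("top");arm.capture("side")
S=cam("side");T=cam("top")
for t in("handle","square_pad","round_pad"):
    for k,c in(("side",S),("top",T)):
        print(t,k,[(np.round(x["pixel"],1).tolist(),atz(c,x["pixel"],.137 if t=="handle" else .163).round(4).tolist(),round(x["score"],2)) for x in arm.landmark_of(t,k)[:2]])
E
```

```text
tool_pos: [0.6164, -0.0153, 0.9162]
eef_rot: [0.011, 0.954, 0.008, 0.299]
tool_pos: [0.6174, -0.0138, 0.933]
eef_rot: [0.012, 0.948, 0.008, 0.317]
15.75 [-0.215  0.271  0.377  0.394 -0.157  1.842 -1.531] [ 0.6174 -0.0138  0.933 ] F [ 0.5 -0.1 -2.5] op 0.315 60.8
[[ 0.799  0.008  0.602]
 [ 0.023 -1.    -0.017]
 [ 0.601  0.027 -0.799]]
(0.44, 0.05, 0.7) [-280.  -72.   78.]
(0.44, 0.13, 0.5) [-399. -157.  237.]
(0.46, 0.155, 0.37) [-460. -185.  352.]
handle side [([207.5, 189.0], [0.5218, 0.1124, 0.137], 0.62)]
handle top []
square_pad side [([195.8, 158.6], [0.6055, 0.1573, 0.163], 0.98)]
square_pad top []
round_pad side [([184.0, 188.2], [0.5842, 0.0598, 0.163], 0.88)]
round_pad top []
```

```bash
(python3 -m pendant '[[[-45,-12,12,0],[-90,-24,25,0],[-135,-36,38,0],[-185,-48,52,0],[-230,-60,65,0],[-280,-72,78,0],[-305,-90,115,0],[-330,-110,150,0],[-360,-130,190,0],[-399,-157,237,0]]]'
)|grep -E "pos|rot"; python3 st.py; python3 - <<'E'
from h import *
s=arm.sense();M=q2m(s["eef_rot"])
for X in((.44,.13,.5),(.46,.155,.37)): print(X,(M.T@(np.array(X)-s["tool_pos"])*1000).round())
E
```

```text
tool_pos: [0.4784, 0.0966, 0.6033]
eef_rot: [0.014, 0.95, 0.005, 0.313]
17.15 [-0.218 -0.307 -0.155  1.763  0.223  1.099 -1.982] [0.4784 0.0966 0.6033] F [ 1.6  1.4 -2.5] op 0.32 61.0
[[ 0.804  0.001  0.595]
 [ 0.019 -1.    -0.023]
 [ 0.595  0.03  -0.803]]
(0.44, 0.13, 0.5) [-92. -37.  59.]
(0.46, 0.155, 0.37) [-153.  -65.  175.]
```

```bash
python3 - <<'E'
from greedy import *; from h import arm,q2m
s=arm.sense();q=np.array(s["joint_pos"]);M=q2m(s["eef_rot"])
for X in((.495,.15,.31),(.533,.155,.258),(.533,.058,.258)):
    d=M.T@(np.array(X)-s["tool_pos"])*1000; print(X,d.round())
    z=ik(np.array(X)+[.0,0,0],M,q);x,A=fk(P,S,z);print(z.round(2),x.round(3),abs(A-M).max().round(3))
E
```

```text
(0.495, 0.15, 0.31) [-160.  -62.  244.]
[-0.16 -0.14 -0.36  2.31  0.59  0.47 -2.55] [0.495 0.15  0.31 ] 0.0
(0.533, 0.155, 0.258) [-160.  -69.  308.]
[-0.32  0.03 -0.19  2.3   0.92  0.38 -2.87] [0.533 0.155 0.258] 0.0
(0.533, 0.058, 0.258) [-162.   28.  311.]
[-0.11 -0.04 -0.14  2.36  0.63  0.24 -2.38] [0.533 0.058 0.258] 0.0
```

```bash
(python3 -m pendant '[[[-20,-10,40,0],[-45,-20,80,0],[-70,-30,120,0],[-100,-40,155,0],[-130,-50,190,0],[-150,-58,225,0],[-160,-62,244,0],[-160,-62,244,0]]]'
)|grep -E "pos|rot"; python3 st.py; python3 - <<'E'
from h import *
s=arm.sense();c=cam("wrist",s);im=save("wrist","w3");M=q2m(s["eef_rot"])
S=cam("side");ims=save("side","s3");
for k,cc in(("wrist",c),("side",S)):
    for t,z in(("handle",.137),("square_pad",.163),("round_pad",.163),("tip",.2),("gauge",.26)):
        print(k,t,[(np.round(x["pixel"],1).tolist(),round(x["score"],2),atz(cc,x["pixel"],z).round(4).tolist()) for x in arm.landmark_of(t,k)[:2]])
tip=np.array(s["tool_pos"])+M@[-.0055,0,.116]
fl=np.array(s["tool_pos"])+M@[-.0055+.0038,0,.026]
print("pred tip",tip.round(4),proj(S,tip).round(1),proj(c,tip).round(1),"gauge",proj(S,fl).round(1),proj(c,fl).round(1))
o=np.hstack([cv2.resize(im,(400,300)),cv2.resize(ims[120:270,100:300],(400,300),interpolation=3)])
save("","c3",o)
E
```

```text
tool_pos: [0.492, 0.1512, 0.3079]
eef_rot: [0.014, 0.951, 0.009, 0.31]
17.95 [-0.133 -0.073 -0.411  2.233  0.643  0.523 -2.594] [0.492  0.1512 0.3079] F [ 0.1 -0.8 -2.1] op 0.322 60.9
[[ 0.808  0.008  0.589]
 [ 0.025 -0.999 -0.022]
 [ 0.589  0.033 -0.808]]
wrist handle [([174.9, 350.5], 0.35, [0.6037, 0.0485, 0.137])]
wrist square_pad [([169.9, 249.8], 0.86, [0.5957, 0.1545, 0.163])]
wrist round_pad [([172.2, 354.8], 0.77, [0.5955, 0.0526, 0.163])]
wrist tip [([197.6, 257.7], 0.63, [0.5548, 0.148, 0.2])]
wrist gauge [([235.3, 260.2], 0.83, [0.5098, 0.1483, 0.26]), ([195.9, 321.2], 0.15, [0.5359, 0.1095, 0.26])]
side handle [([209.6, 189.7], 0.89, [0.513, 0.1171, 0.137]), ([169.8, 247.6], 0.59, [0.5237, -0.1459, 0.137])]
side square_pad [([197.7, 157.5], 0.83, [0.6007, 0.1649, 0.163]), ([182.5, 188.6], 0.23, [0.5891, 0.0541, 0.163])]
side round_pad [([182.6, 184.5], 0.68, [0.5982, 0.0631, 0.163])]
side tip []
side gauge [([168.0, 266.5], 0.76, [0.374, -0.0687, 0.26]), ([211.7, 288.1], 0.73, [0.2113, 0.0343, 0.26])]
pred tip [0.556  0.1486 0.211 ] [189.2 169. ] [191.7 257.5] gauge [175.9 176.1] [231.5 258. ]
```

View pics/c3.png

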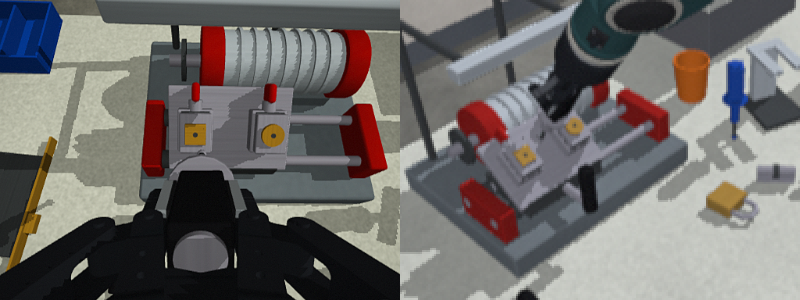

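```bash
(python3 -m pendant '[[[1,-2,15,0],[2,-5,30,0],[3,-6,46,0],[3,-6,46,0]]]'
)|grep -E "force"; python3 st.py; python3 - <<'E'
from h import *
s=arm.sense();M=q2m(s["eef_rot"]);S=cam("side");ims=save("side","s4")
tip=np.array(s["tool_pos"])+M@[-.0055,0,.116]
print(tip,proj(S,tip),proj(S,[.594,.154,.163]),arm.landmark_of("tip","side"),arm.landmark_of("square_pad","side"))
save("","c4",cv2.resize(ims[160:220,130:210],(800,600),interpolation=2))
E
```

```text
wrist_force: [-1.3, 0.1, -2.6]
grasp_force: 60.9
18.95 [-0.127  0.041 -0.415  2.218  0.837  0.471 -2.772] [0.524  0.1567 0.2753] F [-1.3  0.1 -2.6] op 0.322 60.9
[[ 0.805  0.006  0.593]
 [ 0.023 -1.    -0.021]
 [ 0.593  0.031 -0.805]]
[0.58836611 0.15415166 0.17865531] [193.78437028 162.16334373] [196.94921651 161.8172528 ] [{'pixel': [211.8, 289.7], 'score': 0.44}] [{'pixel': [196.4, 160.0], 'score': 0.61}, {'pixel': [185.2, 184.8], 'score': 0.45}]
```

View pics/c4.png

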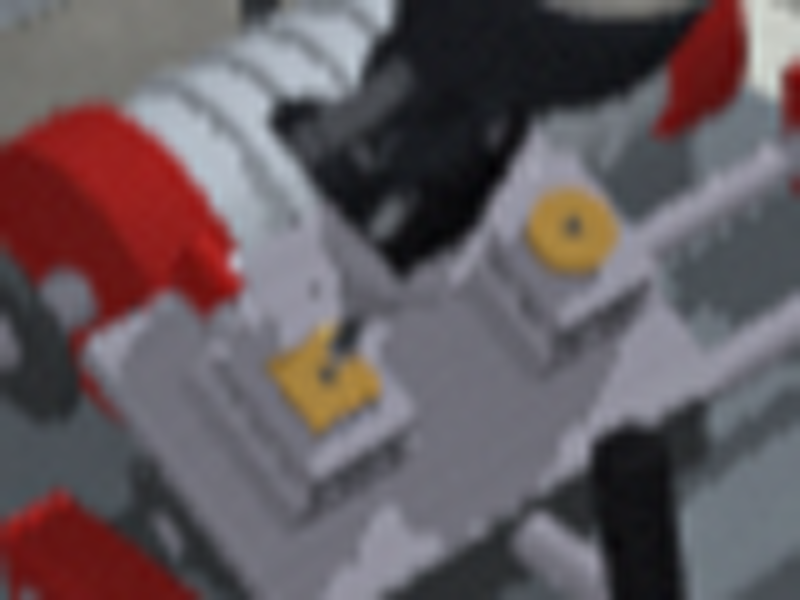

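The zoom shows the dark stylus ball at about (345, 340), just above the square pad's dot at (375, 328), so it is aligned to within about 3 mm.

```bash
(python3 -m pendant '[[[-2,0,4,0],[-4,-1,9,0],[-4,-1,12,0],[-4,-1,12,0]]]'
python3 -m pendant '[[[0,0,2,0],[0,0,2,0]]]'
python3 -m pendant '[[[0,0,2,0],[0,0,2,0]]]'
)|grep -E "force|pos"; python3 st.py
```

```text
tool_pos: [0.5279, 0.1578, 0.2649]
wrist_force: [1.2, -0.3, -2.5]
grasp_force: 60.9
tool_pos: [0.5292, 0.1578, 0.2635]
wrist_force: [0.0, 0.7, -2.2]
grasp_force: 60.9
tool_pos: [0.5305, 0.1579, 0.2619]
wrist_force: [-0.7, 0.3, -0.7]
grasp_force: 61.1
19.9 [-0.139  0.074 -0.405  2.224  0.919  0.453 -2.853] [0.5305 0.1579 0.2619] F [-0.7  0.3 -0.7] op 0.316 61.1
[[ 0.803  0.007  0.596]
 [ 0.023 -1.    -0.02 ]
 [ 0.595  0.03  -0.803]]
```

```bash
(python3 -m pendant '[[[0,0,2,0],[0,0,2,0]]]'
python3 -m pendant '[[[0,0,2.5,0],[0,0,2.5,0]]]'
)|grep -E "force|pos"; python3 st.py
```

```text
tool_pos: [0.5316, 0.1578, 0.2602]
wrist_force: [-1.3, -0.4, -1.3]
grasp_force: 61.3
tool_pos: [0.5331, 0.1578, 0.2581]
wrist_force: [-2.2, -0.7, 1.4]
grasp_force: 61.6
20.3 [-0.145  0.085 -0.397  2.223  0.939  0.448 -2.87 ] [0.5331 0.1578 0.2581] F [-2.2 -0.7  1.4] op 0.318 61.6
[[ 0.803  0.007  0.596]
 [ 0.023 -1.    -0.02 ]
 [ 0.595  0.03  -0.803]]
```

```bash
(python3 -m pendant '[[[0,0,0,0],[0,0,0,0],[0,0,0,0],[0,0,0,0],[0,0,0,0],[0,0,0,0]]]'
python3 -m pendant '[[[0,0,-12,0],[0,0,-25,0],[0,30,-25,0],[-1,65,-24,0],[-2,96,-23,0],[-2,96,-23,0],[-2,96,-14,0],[-2,96,-8,0],[-2,96,-5,0],[-2,96,-5,0]]]')|grep -E "force|pos"; python3 st.py
python3 - <<'E'
from h import *
s=arm.sense();M=q2m(s["eef_rot"]);S=cam("side");ims=save("side","s5");c=cam("wrist",s);w=arm.capture("wrist")
tip=np.array(s["tool_pos"])+M@[-.0055,0,.116]
print(tip,proj(S,tip),proj(S,[.594,.058,.163]),arm.landmark_of("round_pad","side"),[(x["score"],x["pixel"],atz(c,x["pixel"],.163)) for x in arm.landmark_of("square_pad","wrist")])
save("","c5",cv2.resize(ims[160:220,130:210],(800,600),interpolation=2))
E
```

```text
tool_pos: [0.533, 0.1578, 0.2582]
wrist_force: [-1.7, 0.0, 0.8]
grasp_force: 61.5
tool_pos: [0.5289, 0.062, 0.2632]
wrist_force: [-0.4, -0.6, -2.2]
grasp_force: 61.1
21.9 [ 0.000e+00  2.000e-03 -2.890e-01  2.289e+00  6.850e-01  3.040e-01
 -2.445e+00] [0.5289 0.062  0.2632] F [-0.4 -0.6 -2.2] op 0.32 61.1
[[ 0.804  0.007  0.594]
 [ 0.024 -1.    -0.02 ]
 [ 0.594  0.03  -0.804]]
[0.59340983 0.05958503 0.16666306] [181.81013144 186.22812069] [182.42038543 186.62463572] [{'pixel': [183.9, 187.5], 'score': 0.74}] [(0.94, [193.2, 134.4], array([0.59176313, 0.15676306, 0.163     ]))]
```

View pics/c5.png

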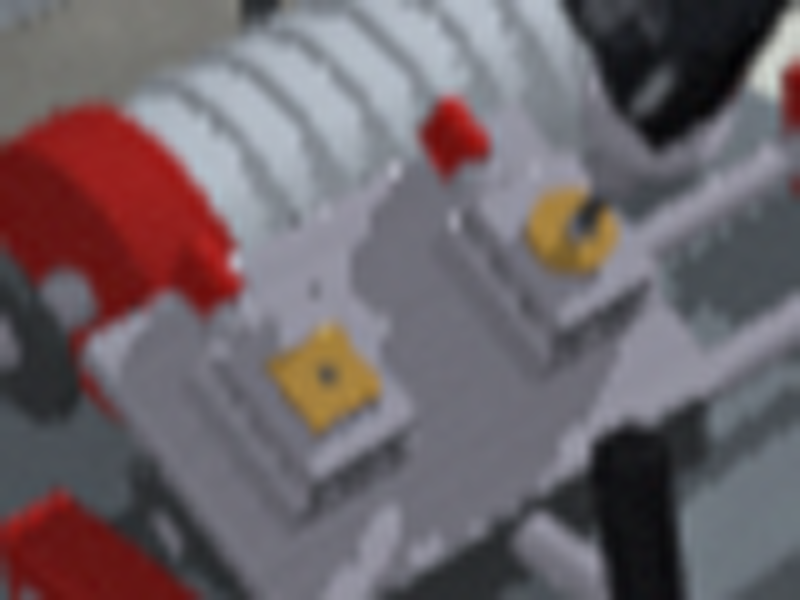

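The stylus ball at about (220, 580) sits at the round pad's dot (228, 572), and both pads are where they should be.

```bash
(python3 -m pendant '[[[0,0,2,0],[0,0,4,0],[0,0,4,0]]]'
python3 -m pendant '[[[0,0,2.5,0],[0,0,2.5,0],[0,0,2.5,0]]]'
python3 -m pendant '[[[0,0,0,0],[0,0,0,0],[0,0,0,0],[0,0,0,0],[0,0,0,0]]]')|grep -E "force|pos"; python3 st.py
```

```text
tool_pos: [0.5316, 0.0619, 0.2608]
wrist_force: [-1.3, 1.1, -0.8]
grasp_force: 61.3
tool_pos: [0.533, 0.0618, 0.2588]
wrist_force: [-1.5, -0.1, 1.3]
grasp_force: 61.5
tool_pos: [0.533, 0.0617, 0.2588]
wrist_force: [-1.5, 1.0, -0.0]
grasp_force: 61.4
23.2 [-1.000e-03  1.700e-02 -2.870e-01  2.288e+00  7.250e-01  2.940e-01
 -2.483e+00] [0.533  0.0617 0.2588] F [-1.5  1.  -0. ] op 0.322 61.4
[[ 0.803  0.007  0.596]
 [ 0.023 -1.    -0.02 ]
 [ 0.595  0.03  -0.803]]
```

```bash
(python3 -m pendant '[[[0,0,1.5,0],[0,0,1.5,0],[0,0,1.5,0],[0,0,1.5,0]]]'
python3 -m pendant '[[[0,0,-15,0],[0,0,-45,0],[-10,0,-80,0],[0,10,-110,0],[20,20,-135,0],[40,30,-155,0],[50,40,-170,0],[50,45,-180,0]]]')|grep -E "force|pos"; python3 st.py
python3 - <<'E'
from greedy import *; from h import arm
q=np.array(arm.sense()["joint_pos"])
for i in range(18):
    a=np.radians(180)
    d=fk(P,S,q)[1].T@np.array([np.cos(a),0,np.sin(a)])*50
    q=call(q,[[*d,0]],.55);print(i,d.round(),fk(P,S,q)[0].round(3),*rep(q))
E
```

```text
tool_pos: [0.5338, 0.0617, 0.2575]
wrist_force: [-2.6, 0.2, 1.4]
grasp_force: 61.6
tool_pos: [0.481, 0.0214, 0.4309]
wrist_force: [0.2, -0.1, -3.0]
grasp_force: 61.1
24.4 [ 0.088 -0.307 -0.22   2.126  0.065  0.693 -1.738] [0.481  0.0214 0.4309] F [ 0.2 -0.1 -3. ] op 0.32 61.1
[[ 0.807  0.003  0.591]
 [ 0.021 -1.    -0.023]
 [ 0.59   0.031 -0.806]]
0 [-40.   0. -29.] [0.498 0.037 0.43 ] [ 0.5    0.43   0.567 -0.056 -0.822] [-0.09 -0.31 -0.11  2.14  0.17  0.73 -1.86]
1 [-41.   0. -28.] [0.485 0.045 0.419] [ 0.487  0.419  0.542 -0.068 -0.838] [-0.27 -0.31 -0.01  2.15  0.27  0.77 -1.99]
2 [-42.   1. -27.] [0.47  0.055 0.409] [ 0.473  0.409  0.517 -0.083 -0.852] [-0.33 -0.31 -0.    2.17  0.32  0.81 -2.07]
3 [-43.   1. -26.] [0.453 0.068 0.398] [ 0.458  0.398  0.492 -0.1   -0.865] [-0.4  -0.31 -0.    2.18  0.36  0.85 -2.16]
4 [-44.   2. -25.] [0.433 0.082 0.387] [ 0.441  0.387  0.469 -0.12  -0.875] [-0.48 -0.31 -0.    2.19  0.4   0.89 -2.26]
5 [-44.   2. -23.] [0.41  0.098 0.377] [ 0.422  0.377  0.447 -0.142 -0.883] [-0.57 -0.31 -0.    2.21  0.44  0.95 -2.37]
6 [-45.   3. -22.] [0.383 0.11
[... 717 characters left out ...]
3 0.203 0.33 ] [ 0.266  0.33   0.333 -0.278 -0.901] [-0.66 -0.31 -0.62  2.26  0.25  1.3  -2.92]
13 [-47.   3. -17.] [0.143 0.215 0.329] [ 0.258  0.329  0.305 -0.292 -0.906] [-0.58 -0.31 -0.75  2.23  0.19  1.33 -2.92]
14 [-48.   2. -15.] [0.113 0.225 0.328] [ 0.252  0.328  0.278 -0.304 -0.911] [-0.52 -0.31 -0.86  2.21  0.13  1.37 -2.92]
15 [-48.   1. -14.] [0.084 0.234 0.328] [ 0.249  0.328  0.249 -0.315 -0.916] [-0.47 -0.31 -0.95  2.18  0.07  1.4  -2.92]
16 [-48.   0. -12.] [0.055 0.243 0.328] [ 0.249  0.328  0.221 -0.325 -0.92 ] [-0.43 -0.31 -1.04  2.16  0.02  1.43 -2.92]
17 [-49.  -1. -11.] [0.027 0.25  0.328] [ 0.252  0.328  0.193 -0.334 -0.923] [-0.39 -0.31 -1.12  2.14 -0.03  1.46 -2.92]
```

```bash
python3 - <<'E'
from kin import *; from h import arm,q2m
k=np.load("kin.npz");s=arm.sense()
A=lambda *r:np.array(r)
D=[([1.298,.468,-.012,1.603,.006,1.071,-.056],[.14786596,-.63238394,.23031096],q2m([-8.89e-4,.99341,.114607,-1.496e-4])),
([1.26,.89,.236,.324,-.195,1.841,-.001],[.1995,-.8529,.4912],A([.974,.227,.021],[.228,-.969,-.091],[0,.094,-.996])),
([-.145,.085,-.397,2.223,.939,.448,-2.87],[.5331,.1578,.2581],A([.803,.007,.596],[.023,-1,-.02],[.595,.03,-.803])),
([-.215,.271,.377,.394,-.157,1.842,-1.531],[.6174,-.0138,.933],A([.799,.008,.602],[.023,-1,-.017],[.601,.027,-.799])),
([1.111,.419,-.729,1.535,.253,1.26,-1.196],[.5082,-.3564,.3401],A([.999,.018,.046],[.018,-1,.016],[.046,-.016,-.999])),
(s["joint_pos"],s["tool_pos"],q2m(s["eef_rot"]))]
b=fit(D,k["s"],k["p"]);print(b[0],b[1].round(4))
for d in D:
    x,M=fk(b[1],b[2],d[0]);print(((x-d[1])*1000).round(1),abs(M-d[2]).max().round(3))
np.savez("kin.npz",p=b[1],s=b[2])
E
python3 - <<'E'
from greedy import *; from h import arm
q0=np.array(arm.sense()["joint_pos"])
for ang,yt in((180,-.02),(165,-.02),(150,-.02)):
  q=q0.copy(); x,A=fk(P,S,q); d=A.T@np.array([0,yt-x[1],.03])*1000; q=call(q,[[*d,0]]*2,.55); print("===",ang,d.round(),*rep(q))
  for i in range(16):
    a=np.radians(ang); x,A=fk(P,S,q)
    d=A.T@np.array([50*np.cos(a),np.clip(2000*(yt-x[1]),-30,30),50*np.sin(a)])
    q=call(q,[[*d,0]],.55);print(i,d.round(),fk(P,S,q)[0].round(3),*rep(q))
E
```

```text
0.0035675413116934727 [ 3.1440e-01  5.2870e-01 -4.6000e-03  4.7270e-01  5.1000e-03  3.2620e-01
 -4.2400e-02 -4.7505e+00]
[4.1 8.9 1.2] 0.003
[-3.4 -0.9 -1.6] 0.005
[1.6 1.  2.2] 0.025
[-0.2  6.5  1.2] 0.026
[ 5.5 -3.2  0.6] 0.005
[-0.3 10.9 -3.5] 0.025
=== 180 [ 16.  54. -22.] [ 0.485  0.457  0.587 -0.048 -0.808] [-0.02 -0.31 -0.    2.07  0.06  0.75 -1.61]
0 [-40.   0. -29.] [ 0.476 -0.021  0.448] [ 0.476  0.448  0.561 -0.049 -0.827] [-0.03 -0.31 -0.    2.08  0.06  0.78 -1.61]
1 [-41.  -1. -28.] [ 0.466 -0.02   0.439] [ 0.467  0.439  0.534 -0.05  -0.844] [-0.03 -0.31 -0.    2.08  0.06  0.81 -1.62]
2 [-42.   1. -27.] [ 0.456 -0.021  0.431] [ 0.457  0.431  0.505 -0.051 -0.861] [-0.03 -0.31  0.    2.09  0.06  0.83 -1.62]
3 [-43.  -1. -25.] [ 0.446 -0.02   0.421] [ 0.446  0.421  0.477 -0.052 -0.878] [-0.03 -0.31 -0.    2.1   0.06  0.86 -1.63]
4 [-44.   1. -24.] [ 0.435 -0.021  0.412] [ 0.435  0.412  0.447 -0.053 -0.893] [-0.03 -0.31  0.    2.11  0.06  0.88 -1.62]
5 [-45.  -1. -22.] [ 0.424 -0.02   0.402] [ 0.424  0.402  0.416 -0.055 -0.908] [-0.04 -0.31 -0.    2.12  0.07  0.9  -1.63]
6 [
[... 4692 characters left out ...]
[ 0.328  0.768  0.32  -0.049 -0.946] [ 0.01 -0.31 -0.02  1.28  0.03  1.84 -1.55]
11 [-33.  -2. -38.] [ 0.328 -0.021  0.778] [ 0.329  0.778  0.339 -0.05  -0.94 ] [ 0.03 -0.31 -0.03  1.26  0.03  1.84 -1.55]
12 [-32.  -1. -38.] [ 0.329 -0.022  0.788] [ 0.33   0.788  0.357 -0.052 -0.932] [ 0.04 -0.31 -0.03  1.24  0.03  1.84 -1.54]
13 [-31.  -2. -39.] [ 0.329 -0.021  0.799] [ 0.33   0.799  0.377 -0.053 -0.925] [ 0.04 -0.31 -0.03  1.22  0.03  1.84 -1.54]
14 [-31.  -1. -40.] [ 0.33  -0.022  0.81 ] [ 0.33   0.81   0.397 -0.054 -0.916] [ 0.04 -0.31 -0.03  1.2   0.03  1.84 -1.54]
15 [-30.  -2. -40.] [ 0.33  -0.021  0.821] [ 0.33   0.821  0.418 -0.055 -0.907] [ 0.04 -0.31 -0.03  1.18  0.03  1.84 -1.54]
```

```bash
(python3 -m pendant '[[[8,20,-10,0],[16,42,-22,0],[16,42,-22,0]]]'
python3 -m pendant '[[[-37,0,-34,0]]]'
python3 -m pendant '[[[-38,0,-33,0]]]'
python3 -m pendant '[[[-39,0,-31,0]]]'
python3 -m pendant '[[[-40,0,-30,0]]]')|grep -E "rot|pos"; python3 st.py
```

```text
tool_pos: [0.4874, -0.0221, 0.4575]
eef_rot: [0.015, 0.951, 0.005, 0.309]
tool_pos: [0.4833, -0.0127, 0.4475]
eef_rot: [0.011, 0.954, 0.012, 0.3]
tool_pos: [0.4683, 0.0002, 0.4124]
eef_rot: [0.017, 0.961, 0.012, 0.274]
tool_pos: [0.4482, 0.0111, 0.3789]
eef_rot: [0.019, 0.969, 0.014, 0.247]
tool_pos: [0.4275, 0.0206, 0.3538]
eef_rot: [0.021, 0.974, 0.014, 0.225]
25.1 [ 0.505 -0.306 -0.554  2.202 -0.142  0.752 -1.525] [0.4275 0.0206 0.3538] F [ 0.6 -0.2 -2.9] op 0.321 60.9
[[ 0.898  0.018  0.439]
 [ 0.037 -0.999 -0.034]
 [ 0.438  0.047 -0.898]]
```

```bash
(python3 -m pendant '[[[-33,20,-32,0]]]'
python3 -m pendant '[[[-34,20,-31,0]]]'
python3 -m pendant '[[[-35,20,-30,0]]]'
python3 -m pendant '[[[-36,20,-28,0]]]')|grep -E "rot|pos"; python3 st.py
```

```text
tool_pos: [0.4104, 0.0122, 0.3382]
eef_rot: [0.021, 0.979, 0.018, 0.203]
tool_pos: [0.3944, 0.0001, 0.3243]
eef_rot: [0.021, 0.983, 0.019, 0.181]
tool_pos: [0.3767, -0.0125, 0.3113]
eef_rot: [0.02, 0.987, 0.02, 0.157]
tool_pos: [0.3582, -0.0268, 0.2996]
eef_rot: [0.016, 0.991, 0.021, 0.134]
25.5 [ 0.633 -0.306 -0.529  2.284 -0.203  0.86  -1.312] [ 0.3582 -0.0268  0.2996] F [ 0.6 -0.2 -2.9] op 0.321 61.0
[[ 0.963  0.038  0.266]
 [ 0.047 -0.999 -0.027]
 [ 0.265  0.038 -0.963]]
```

```bash
(python3 -m pendant '[[[-35,8,-32,0]]]'
python3 -m pendant '[[[-37,8,-30,0]]]'
python3 -m pendant '[[[-38,8,-28,0]]]'
python3 -m pendant '[[[-39,8,-26,0]]]')|grep -E "rot|pos"; python3 st.py
```

```text
tool_pos: [0.3393, -0.0293, 0.2902]
eef_rot: [0.012, 0.994, 0.022, 0.106]
tool_pos: [0.3197, -0.0314, 0.2835]
eef_rot: [0.007, 0.997, 0.024, 0.079]
tool_pos: [0.2993, -0.0353, 0.2778]
eef_rot: [0.001, 0.998, 0.025, 0.051]
tool_pos: [0.2786, -0.0405, 0.2737]
eef_rot: [-0.006, 0.999, 0.027, 0.023]
25.9 [ 0.742 -0.306 -0.541  2.318 -0.206  1.057 -1.199] [ 0.2786 -0.0405  0.2737] F [ 0.2 -0.1 -2.6] op 0.318 60.9
[[ 0.998  0.054  0.045]
 [ 0.054 -0.998  0.014]
 [ 0.046 -0.012 -0.999]]
```

```bash
(python3 -m pendant '[[[15,15,-40,0],[40,40,-70,0],[65,75,-84,0],[90,110,-84,0],[115,145,-84,0],[140,185,-84,0.036],[165,225,-84,0.036],[190,265,-84,0.036],[210,300,-84,0.036],[222,323,-84,0.036]]]'
python3 -m pendant '[[[0,0,0,0],[0,0,0,0],[0,0,0,0]]]')|grep -E "force"; python3 st.py
python3 - <<'E'
from h import *
s=arm.sense();M=q2m(s["eef_rot"]);print((M.T@(np.array([.5142,-.3522,.1559])-s["tool_pos"])*1000).round(1))
c=cam("wrist",s);im=save("wrist","w6");S=cam("side");ims=save("side","s6")
for k,cc,t,z in(("wrist",c,"gauge",.33),("wrist",c,"tip",.24),("wrist",c,"seat",.13),("side",S,"seat",.13),("side",S,"tip",.24),("side",S,"gauge",.33)):
    print(k,t,[(np.round(x["pixel"],1).tolist(),round(x["score"],2),atz(cc,x["pixel"],z).round(4).tolist()) for x in arm.landmark_of(t,k)[:3]])
o=np.hstack([cv2.resize(im,(400,300)),cv2.resize(ims[80:200,230:390],(400,300),interpolation=3)])
save("","c6",o)
E
```

```text
wrist_force: [-0.8, 1.6, -2.5]
grasp_force: 60.7
wrist_force: [0.2, 0.3, -2.3]
grasp_force: 60.9
27.2 [ 0.774  0.326 -0.276  1.516  0.053  1.278 -1.053] [ 0.515  -0.351   0.3654] F [ 0.2  0.3 -2.3] op 0.322 60.9
[[ 0.999  0.019  0.048]
 [ 0.019 -1.     0.015]
 [ 0.048 -0.014 -0.999]]
[-10.9   4.2 209.2]
wrist gauge [([160.2, 173.3], 0.98, [0.5504, -0.3043, 0.33]), ([235.8, 256.5], 0.59, [0.5086, -0.3498, 0.33])]
wrist tip [([194.6, 258.0], 0.6, [0.5104, -0.3497, 0.24]), ([231.2, 166.9], 0.41, [0.477, -0.2735, 0.24]), ([174.2, 262.1], 0.2, [0.5275, -0.3527, 0.24])]
wrist seat [([169.1, 262.3], 0.86, [0.5133, -0.3534, 0.13]), ([194.4, 255.6], 0.16, [0.4837, -0.3463, 0.13])]
side seat [([113.2, 340.4], 0.89, [0.5193, -0.7081, 0.13]), ([179.4, 368.9], 0.73, [0.1986, -0.3862, 0.13]), ([146.4, 291.7], 0.56, [0.5107, -0.3694, 0.13])]
side tip [([119.8, 290.0], 0.38, [0.5212, -0.3624, 0.24])]
side gauge [([94.7, 289.9], 0.77, [0.5327, -0.3679, 0.33]), ([169.9, 267.1], 0.69, [0.3051, 0.0095, 0.33])]
```

View pics/c6.png

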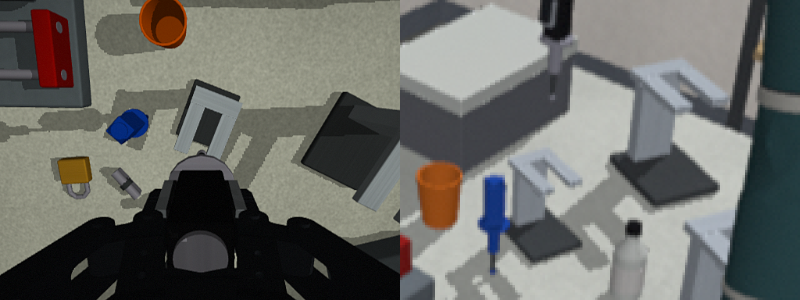

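The gauge hangs upright above the small fork, with its slot at about (120, 208) in the left view. I'm lowering it along the same line it was lifted on.

```bash
(python3 -m pendant '[[[-3,2,40,0],[-5,3,80,0],[-7,4,115,0],[-8,4,145,0],[-9,4,165,0],[-10,4,185,0],[-10,4,195,0],[-11,4,202,0],[-11,4,202,0]]]'
python3 -m pendant '[[[0,0,3,0],[0,0,5,0],[0,0,5,0]]]')|grep -E "force|pos"; python3 st.py
```

```text
tool_pos: [0.5139, -0.3538, 0.1633]
wrist_force: [0.1, 0.0, -3.1]
grasp_force: 60.9
tool_pos: [0.5145, -0.3539, 0.1591]
wrist_force: [0.9, 0.6, -2.4]
grasp_force: 60.9
28.8 [ 0.76   0.506 -0.255  1.742  0.111  0.874 -1.085] [ 0.5145 -0.3539  0.1591] F [ 0.9  0.6 -2.4] op 0.321 60.9
[[ 0.999  0.018  0.05 ]
 [ 0.017 -1.     0.014]
 [ 0.05  -0.013 -0.999]]
```

```bash
(python3 -m pendant '[[[0,-1,2,0],[0,-1,3,0],[0,-1,3,0]]]'
python3 -m pendant '[[[0,0,1,0],[0,0,1,0]]]')|grep -E "force|pos"; python3 st.py
```

```text
tool_pos: [0.5146, -0.3526, 0.1559]
wrist_force: [-0.0, -0.0, -0.2]
grasp_force: 61.2
tool_pos: [0.5147, -0.3526, 0.1559]
wrist_force: [-1.9, 1.7, 4.6]
grasp_force: 62.0
29.3 [ 0.758  0.51  -0.255  1.745  0.112  0.868 -1.087] [ 0.5147 -0.3526  0.1559] F [-1.9  1.7  4.6] op 0.323 62.0
[[ 0.999  0.018  0.05 ]
 [ 0.017 -1.     0.014]
 [ 0.05  -0.013 -0.999]]
```

```bash
(python3 -m pendant '[[[0,0,0,0],[0,0,0,0],[0,0,0,0],[0,0,0,0]]]' 50
python3 -m pendant '[[[1,0,-20,0],[2,0,-50,0],[4,-1,-90,0],[6,-2,-140,0],[6,-2,-190,0],[-30,-2,-220,0],[-60,-2,-220,0],[-60,-2,-220,0]]]')|grep -E "force|pos|open"; python3 - <<'E'
from h import *
s=arm.sense();c=cam("wrist",s);im=save("wrist","w7");S=cam("side");ims=save("side","s7")
for k,cc,t,z in(("wrist",c,"gauge",.13),("side",S,"gauge",.13),("side",S,"handle",.137),("side",S,"square_pad",.163),("wrist",c,"handle",.137)):
    print(k,t,[(np.round(x["pixel"],1).tolist(),round(x["score"],2),atz(cc,x["pixel"],z).round(4).tolist()) for x in arm.landmark_of(t,k)[:3]])
o=np.hstack([im[0:240,140:440].repeat(1,0),cv2.resize(ims[100:220,140:340],(500,300),interpolation=3)[:240]])
save("","c7",o)
E
```

```text
tool_pos: [0.5146, -0.3528, 0.1547]
wrist_force: [-0.2, -0.3, -0.7]
opening: 0.586
grasp_force: 0.0
tool_pos: [0.4404, -0.3566, 0.3731]
wrist_force: [-0.0, -0.5, -0.8]
opening: 0.581
grasp_force: 0.0
wrist gauge [([102.8, 258.3], 0.72, [0.512, -0.3542, 0.13]), ([96.5, 165.9], 0.62, [0.5175, -0.252, 0.13])]
side gauge [([149.6, 286.6], 0.71, [0.5111, -0.3399, 0.13]), ([167.7, 264.3], 0.66, [0.4965, -0.2005, 0.13])]
side handle [([209.3, 190.8], 0.88, [0.5116, 0.114, 0.137])]
side square_pad [([183.2, 185.6], 0.68, [0.5933, 0.0627, 0.163]), ([197.2, 157.1], 0.57, [0.6035, 0.1643, 0.163])]
wrist handle []
```

View pics/c7.png

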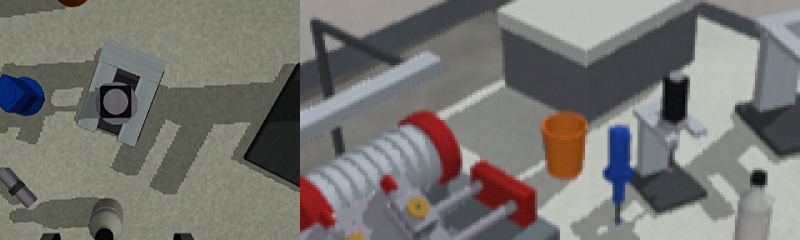

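The gauge hangs upright in the small fork with its flange on the prongs (left view at (100, 115), right view at (95, 675)). The carriage is still at its left end and the other things are undisturbed, so I'm handing in.

```bash
python3 -c "
from rig import arm
print(arm.sign_off())"
```

```text
the job is handed in; nothing more can be done
None
```

I slid the carriage to its left stop, pressed the gauge on the square pad and then the round one by roughly 5 mm (estimated from wrist force and travel), hung it back upright in its fork and handed the job in at about 31 s; sign-off returned no verdict.

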